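# Make up the smear kit and the wet-mount kit

### The arm

A 6-joint arm with a two-finger parallel gripper is mounted at the origin on a cart in front of the work surface, level with it; the furniture and walls round the work are solid. World frame = base frame: x ahead of the robot, y to its left, z up, the work surface at z = 0. Lengths are in m, angles in rad, forces in N, time in s.
With the tool pointing down it reaches from about 0.375 to 0.975 m from the base axis. Payload 3.8 kg.
Tool frame: the origin (TCP) lies midway between the tips of the shut fingers; the grasp point (between the pads) lies 19 mm behind it; z points along the fingers, y is the line along which they close (so a half turn about z gives the same grasp; the last joint's range is limited). The gripper opens to 85 mm and grips with 20 to 120 N. Pads are 22 mm wide; open, the fingers measure 114 mm over their backs; the gripper's body (76 mm by 85 mm) begins 54 mm behind the grasp point. The pads swing forward as they close: fully open they stand 13 mm farther back than shut.
Start: joints at [-1.181, 0.264, 1.604, -0, 1.274, -0.037], TCP at [0.279, -0.614, 0.231] pointing down, gripper open.
Joint ranges: [-2.63, 2.63], [-0.94, 2.18], [0.31, 2.57], [-1.31, 4.45], [0, 2.66], [-2.55, 2.55]. Speed limits (rad/s): [2.57, 2.57, 3.14, 3.14, 3.14, 3.14].

### API

Orientations are given as a rotation vector (axis times angle).
In Python, from workcell import bot gives the robot as it stands.
- The arm moves only by the tool servo_tool, never from a script. Its argument "series" is a list of rows, each a list of 7 numbers: the shift along the world's x, y, z in units of 0.15 m (1.0 is 0.15 m), then the turn, a rotation vector about the world's x, y, z in units of 180 degrees (1.0 is 180 degrees), then the closure, from 0 (fully open) to 1 (shut). A call has 1 to 20 rows; each row is the pose to reach, as a shift and turn from the pose commanded when the call began, turning the shorter way round; what a row does not reach only later rows make up. A row lasts 1/10 s, in which the tool goes at most 50 mm and 8.59 degrees, less where a joint would pass 70% of its speed; a pose out of reach is approached as far as the arm can. A call with a number of a shift or a turn outside -1 to 1 is refused whole. A call with a gripper value outside its range is refused whole. The fingers move at their own pace and stop on an object; "newtons" is the grip in N (left out, the last holds). Time passes only in rows, so rows that repeat a pose let the fingers close. It gives the time, the measured TCP pose, the force, the opening and the grip force at its end, in the units of the state.
- bot.read_state(): the state, without advancing time (a new reading comes with each control period).
- bot.read_camera(name): name is "scene" or "top" or "wrist"; returns the picture (420x560x3 uint8, red, green, blue); there is no depth.
- bot.camera_info(name): a dict with "vertical_fov" (degrees; the focal length in pixels is half the picture's height over the tangent of half this angle, whatever the lens; pixels are square), "cx", "cy" (the principal point, pixels), "dist" ([k1, k2, p1, p2, k3] as OpenCV has them; the pictures are not rectified), "R" (3x3) and "t" (3): a world point X has camera coordinates R X + t. Camera axes: x right, y down, z forward; pixel columns grow to the right and rows downward; lengths in m; the calibration is good to about 2 mm. A picture is of the moment at which its call begins: read the wrist's pose just before it. camera_info takes no time and is no camera call; for the wrist camera it gives the pose at the moment of the call.
- bot.finish_job(): hands the job in; it is judged then, once.
Trained networks look in the newest picture that a camera, given by its name, has taken for a name from the list of things; names that differ only in an ending like _2 or _b are one class to them, and where a whole thing is asked for, a point or a joint stands for the part that bears it (a point fixed in the world has none). Each returns a list of dicts, best first, with "score" (0 to 1); they miss things now and then, are a little off and sometimes report something else, mostly with a low value. They report only what shows in the picture. A call takes as long as a camera call. They do not tell look-alikes from the thing itself.
- bot.recognise(target, camera): "box" ([left, top, right, bottom] as shares, 0 to 1, of the picture: columns of its width, rows of its height, round what is visible of it).
- bot.trace(target, camera): "mask" (420x560 bool, what is visible of it) and "box" ([left, top, right, bottom] as shares, 0 to 1, of the picture: columns of its width, rows of its height, round what is visible of it).
- bot.mark_of(target, camera): "at" ([row, column] as shares, 0 to 1, of the picture: columns of its width, rows of its height: a listed point, or the origin of a listed thing).
The state is a dict: "time": time; "q": joint angles; "joint_vel": joint speeds; "joint_torque": joint torques, N m; "tool_pos": TCP position; "tcp_rot": TCP orientation; "wrist_force": force on the tool from outside, world axes, zero at the start; "torque": the same for the moment, N m; "width": opening from 0.0 (shut) to 1.0 (fully open); "grip_force": force on a finger pad.
Only numpy, scipy, OpenCV 4.12 (cv2) and the standard library are available. Lean on these libraries where they do the work, as an engineer would, in place of code of your own. Each camera call takes 0.05 s, during which the arm holds its last target. There are 200 camera calls.

### The job

Make up the two bench kits from the stock standing on the open worktop round the two grey carriers. The smear kit, in the carrier with two pockets, gets the tall slim box of slides and the taller, dark stain jar; the wet-mount kit, in the carrier with three pockets, gets the small box of cover glasses, the short specimen jar with the wide ribbed lid and the dropper bottle. Stand each thing upright in the pocket shaped for it, down on the pocket's floor, let nothing fall over on the way, and leave the tally counter, the tin and the stack of dishes where they are.

Things in the scene. Friction and masses are not known exactly. Their poses are not given: they have to be found in the camera images.
- carrier_2: grey moulded kit carrier, two pockets, fixed to the worktop: block 92 x 172 x 24 mm (x, y, z), lugs 13 mm beyond its ends; origin at the centre of its underside, y along it. Pockets 20 mm deep, floor 4 mm above the origin, mouths bevelled 3 mm, all at x 0: y +37 mm, 36 (x) by 78 mm (y), for the slides; y -46 mm, round, 60 mm, for the stain jar
- carrier_3: grey moulded kit carrier, three pockets, fixed to the worktop: block 92 x 210 x 24 mm (x, y, z), lugs 13 mm beyond its ends; origin at the centre of its underside, y along it. Pockets 20 mm deep, floor 4 mm above the origin, mouths bevelled 3 mm, all at x 0: y +64 mm, 40 (x) by 62 mm (y), for the cover glasses; y -10 mm, round, 60 mm, for the specimen jar; y -74 mm, round, 44 mm, for the dropper
- slides: tall slim cardboard-coloured box of microscope slides, standing, 66 x 24 x 86 mm (x, y, z), 90 g; origin at the centre of its underside, z up; grasp across its 24 mm thickness (along its y)
- cover_glasses: small squat cardboard-coloured box of cover glasses, standing, 50 x 28 x 60 mm (x, y, z), 130 g; origin at the centre of its underside, z up; grasp across its 28 mm thickness (along its y)
- stain_jar: dark stain jar, the taller jar: round, 92 mm high, body diameter 43 mm up to 70 mm, black screw cap of diameter 47 mm above that (fixed; may be held by it), 150 g; origin at the centre of its underside, z up
- specimen_jar: specimen jar, the shorter jar: round, 70 mm high, body diameter 44 mm, wide ribbed screw lid of diameter 48 mm from 49 to 70 mm height (fixed; may be held by it), 45 g; origin at the centre of its underside, z up
- dropper: dropper bottle: round brown body of diameter 32 mm up to 61 mm, narrow black dropper tip of at most diameter 22 mm above that, 82 mm high in all, 55 g; origin at the centre of its underside, z up. The only one near the carriers; the bottles along the back wall are not meant
- tally: bystander: round metal tally counter lying on the worktop, 55 x 73 x 23 mm; origin at the centre of its underside
- tin: bystander: round tin, diameter 75 mm, 52 mm high; origin at the centre of its underside. It stands right of the fixed centrifuge, an obstacle about 200 mm high between y -0.05 and 0.15 m whose front with knobs is at x 0.51 m: pass between left and right in front of it
- dishes: bystander: stack of culture dishes, diameter 63 mm, 52 mm high; origin at the centre of its underside. Above the back left (x over 0.64 m, y over 0.15 m) a wall cabinet hangs 0.59 m over the worktop
There are look-alikes about, which are no part of the job. What is shaped like the slides but green is not meant. Leave any red look-alike of the stain_jar alone.

How it is judged:
At the end, for the whole second after the job is handed in: each of the five things stands in its own pocket of its own carrier: within 12 mm of the pocket's centre along the carrier's x and y, underside at most 4 mm above the pocket's floor, upright within 0.12 rad, released and at rest (x of slides in the frame of carrier_2 between -0.012 and 0.012 m and y of slides in the frame of carrier_2 between 0.025 and 0.049 m and z of each of slides, stain_jar in the frame of carrier_2 below 0.008 m and angle between each of slides, stain_jar, cover_glasses, specimen_jar, dropper's own z axis and vertical below 0.12 rad and linear speed of each of slides, stain_jar, cover_glasses, specimen_jar, dropper below 0.02 m/s and x of stain_jar in the frame of carrier_2 between -0.012 and 0.012 m and y of stain_jar in the frame of carrier_2 between -0.058 and -0.034 m and x of cover_glasses in the frame of carrier_3 between -0.012 and 0.012 m and y of cover_glasses in the frame of carrier_3 between 0.052 and 0.076 m and z of each of cover_glasses, specimen_jar, dropper in the frame of carrier_3 below 0.008 m and x of specimen_jar in the frame of carrier_3 between -0.012 and 0.012 m and y of specimen_jar in the frame of carrier_3 between -0.022 and 0.002 m and x of dropper in the frame of carrier_3 between -0.012 and 0.012 m and y of dropper in the frame of carrier_3 between -0.086 and -0.062 m); the robot touches nothing.
It fails at once if one of the five stock things falls over (leans more than 0.7 rad) (angle between any of slides, stain_jar, cover_glasses, specimen_jar, dropper's own z axis and vertical above 0.7 rad).
It fails at once if the tally counter, the tin or the dishes are moved by more than 20 mm (distance of any of tally, tin, dishes from where it was at the start of the episode above 0.02 m).
It also fails if it takes over 125 s, if anything falls off the work surface, if the arm or the gripper's body presses on something with over 40 N, if the wrist force passes 120 N, or if a joint passes its speed limit or range.

## Working session

There is one attempt and no reset: what is moved stays moved. The work goes in short steps, Python scripts to look and compute and a tool call to move; the robot and the scene stay as the last step left them, time stands still between calls to the robot, and variables do not carry over. Pictures are saved under pics/ and viewed, at most 14 in all, crops included, and the job is handed in when it is done.

Besides the shell and the picture viewer there is one more tool, called after "Emit:" as name([rows], argument=value, ...), one row to a line, values as JSON. servo_tool: Moves the arm, as the interface text tells. Shifts and turns lie within -1 to 1; 1 stands for 0.15 m of shift or 180 degrees of turn. Its arguments: {"type":"object","properties":{"series":{"type":"array","items":{"type":"array","items":{"type":"number"}}},"newtons":{"type":"number"}},"required":["series"]}

```bash
mkdir -p pics; cat > h.py <<'E'
import numpy as np, cv2
from workcell import bot
def K(i):
    f=210/np.tan(np.radians(i['vertical_fov'])/2)
    return np.array([[f,0,i['cx']],[0,f,i['cy']],[0,0,1.]])
def ray(i,uv):
    p=cv2.undistortPoints(np.array([[uv]],float),K(i),np.array(i['dist'],float))[0,0]
    R=np.array(i['R']);t=np.array(i['t'])
    return -R.T@t, R.T@np.array([p[0],p[1],1])
def onz(i,uv,z):
    c,d=ray(i,uv); return c+d*(z-c[2])/d[2]
def proj(i,X):
    X=np.atleast_2d(np.array(X,float))
    return cv2.projectPoints(X,cv2.Rodrigues(np.array(i['R'],float))[0],np.array(i['t'],float),K(i),np.array(i['dist'],float))[0][:,0]
def save(im,n): cv2.imwrite('pics/'+n+'.png',im[:,:,::-1])
E
python3 - <<'E'
from h import *
s=bot.read_state();print(s['tool_pos'],s['tcp_rot'],s['time'])
for c in('scene','top'):
    im=bot.read_camera(c);save(cv2.resize(im,(800,600),interpolation=cv2.INTER_CUBIC),c+'0');i=bot.camera_info(c)
    print(c,'cam at',ray(i,(280,210)))
    for n in 'carrier_2 carrier_3 slides cover_glasses stain_jar specimen_jar dropper tally tin dishes'.split():
        for m in bot.mark_of(n,c)[:4]:
            uv=(m['at'][1]*560,m['at'][0]*420)
            print(n,round(m['score'],2),np.round(uv),np.round(onz(i,uv,0),3)[:2])
E
```

```text
[ 0.27914856 -0.6137714   0.22995941] [-3.06815788e+00 -6.64861798e-01  6.40742765e-04] 0.0
scene cam at (array([-0.04513952,  1.09462136,  1.13796087]), array([ 0.39742493, -0.59600466, -0.6978552 ]))
carrier_2 0.9 [355. 192.] [ 0.442 -0.089]
carrier_2 0.77 [314. 238.] [0.45  0.166]
carrier_3 0.9 [355. 192.] [ 0.442 -0.089]
carrier_3 0.77 [314. 238.] [0.45  0.166]
slides 0.79 [277. 317.] [0.385 0.468]
slides 0.66 [255. 262.] [0.545 0.345]
cover_glasses 0.49 [334. 150.] [ 0.613 -0.251]
stain_jar 0.75 [241. 296.] [0.506 0.465]
stain_jar 0.58 [248. 339.] [0.41  0.564]
specimen_jar 0.51 [315. 162.] [ 0.635 -0.152]
dropper 0.79 [278. 286.] [0.438 0.381]
dropper 0.54 [337. 153.] [ 0.593 -0.239]
tally 0.48 [244. 243.] [0.616 0.302]
dishes 0.88 [206. 276.] [0.63  0.462]
top cam at (array([0.12699813, 0.11764485, 1.62802354]), array([ 0.27816117,  0.02091962, -0.96069119]))
carrier_2 0.83 [271. 252.] [0.454 0.166]
carrier_2 0.75 [350. 265.] [ 0.44  -0.094]
carrier_3 0.83 [271. 252.] [0.454 0.166]
carrier_3 0.75 [350. 265.] [ 0.44  -0.094]
slides 0.66 [175. 261.] [0.388 0.475]
slides 0.63 [222. 220.] [0.544 0.341]
cover_glasses 0.71 [397. 219.] [ 0.612 -0.24 ]
cover_glasses 0.43 [370. 191.] [ 0.698 -0.145]
stain_jar 0.64 [186. 228.] [0.502 0.456]
stain_jar 0.55 [148. 248.] [0.42  0.571]
specimen_jar 0.54 [367. 216.] [ 0.61  -0.138]
dropper 0.39 [205. 251.] [0.431 0.381]
tally 0.59 [238. 201.] [0.614 0.297]
tin 0.85 [373. 191.] [ 0.702 -0.153]
dishes 0.59 [191. 189.] [0.639 0.461]
dishes 0.27 [238. 202.] [0.612 0.295]
```

View pics/scene0.png

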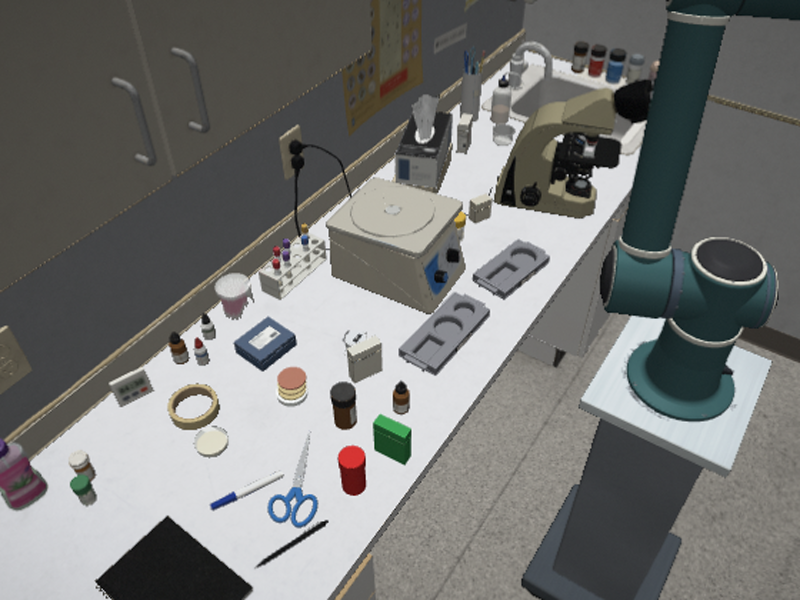

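View pics/top0.png

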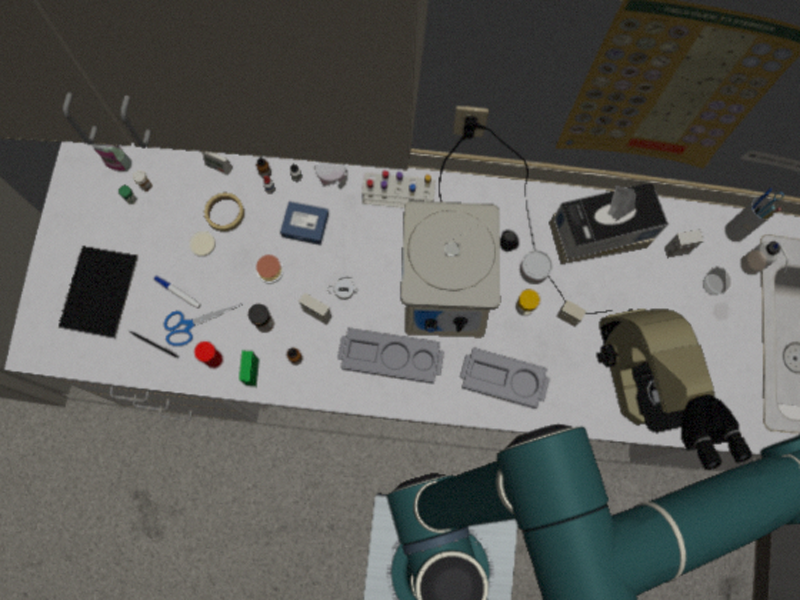

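The top view shows carrier_3 at (391,355) and carrier_2 at (505,377) in the 800 px image. The slides are at (315,306), the stain jar at (260,316), the dropper at (294,355), the specimen jar with the yellow lid at (529,300) and the cover glasses at (571,312). The green box (248,367) and the red jar (207,353) are decoys. Next I'll fit poses to the masks.

```bash
cat > fit.py <<'E'
from h import *
from scipy.optimize import minimize
B=lambda w,d,z0,z1:np.array([[sx*w/2,sy*d/2,z] for sx in(-1,1) for sy in(-1,1) for z in(z0,z1)])
def C(r,z0,z1):
    a=np.linspace(0,2*np.pi,24,endpoint=False)
    return np.array([[r*np.cos(t),r*np.sin(t),z] for t in a for z in(z0,z1)])
M={'carrier_2':[B(.092,.172,0,.024)],'carrier_3':[B(.092,.21,0,.024)],'slides':[B(.066,.024,0,.086)],'cover_glasses':[B(.05,.028,0,.06)],
'stain_jar':[C(.0215,0,.07),C(.0235,.07,.092)],'specimen_jar':[C(.022,0,.049),C(.024,.049,.07)],'dropper':[C(.016,0,.061),C(.011,.061,.07),C(.006,.07,.082)]}
def sil(i,n,p,z=0):
    c,s=np.cos(p[2]),np.sin(p[2]);R=np.array([[c,-s,0],[s,c,0],[0,0,1]])
    im=np.zeros((420*4,560*4),np.uint8)
    for P in M[n]:
        u=proj(i,P@R.T+[p[0],p[1],z]);cv2.fillConvexPoly(im,cv2.convexHull(np.round((u+.5)*4).astype(np.int32)),1)
    return cv2.resize(im.astype(np.float32),(560,420),interpolation=cv2.INTER_AREA)
def masks(n,cam,x0,tol=.06):
    i=bot.camera_info(cam)
    for m in bot.trace(n,cam):
        v,u=np.nonzero(m['mask'])
        if len(u) and np.linalg.norm(onz(i,(u.mean(),v.mean()),.03)[:2]-x0[:2])<tol: return i,m['mask'].astype(np.float32)
def fit(n,obs,x0,yaws=(0,)):
    def cost(p):
        c=0
        for i,m in obs:
            s=sil(i,n,p);c+=1-np.minimum(s,m).sum()/np.maximum(s,m).sum()
        return c/len(obs)
    best=None
    for y in yaws:
        r=minimize(cost,[x0[0],x0[1],y],method='Nelder-Mead',options=dict(initial_simplex=[[x0[0],x0[1],y],[x0[0]+.01,x0[1],y],[x0[0],x0[1]+.01,y],[x0[0],x0[1],y+.25]],xatol=2e-4,fatol=1e-4))
        if best is None or r.fun<best.fun:best=r
    return best
E
python3 - <<'E'
from fit import *
G={'carrier_2':(.44,-.09),'carrier_3':(.452,.166),'slides':(.545,.343),'cover_glasses':(.612,-.245),'stain_jar':(.504,.46),'specimen_jar':(.615,-.142),'dropper':(.434,.381)}
for c in('scene','top'): bot.read_camera(c)
for n,g in G.items():
    o={c:masks(n,c,np.array(g)) for c in('top','scene')}
    y=(0,) if n[:3]=='car' else (0,.7,1.4,2.1) if n in('slides','cover_glasses') else (0,)
    for k in (['top','scene'],['top'],['scene']):
        ob=[o[c] for c in k if o[c] is not None]
        if ob:
            r=fit(n,ob,g,y);print(n,k,np.round(r.x,4),round(r.fun,3))
E
```

```text
carrier_2 ['top', 'scene'] [ 0.4389 -0.1002 -0.1802] 0.076
carrier_2 ['top'] [ 0.4389 -0.0965 -0.1765] 0.097
carrier_2 ['scene'] [ 0.4387 -0.1009 -0.1852] 0.067
carrier_3 ['top', 'scene'] [ 0.4639  0.1609 -0.0458] 0.074
carrier_3 ['top'] [ 0.4626  0.1616 -0.0502] 0.082
carrier_3 ['scene'] [ 0.4642  0.16   -0.0357] 0.06
slides ['top', 'scene'] [0.5447 0.3428 1.1345] 0.072
slides ['top'] [0.5455 0.3436 1.1299] 0.062
slides ['scene'] [0.5454 0.3401 1.1702] 0.052
cover_glasses ['top', 'scene'] [ 0.6038 -0.2407  1.2547] 0.16
cover_glasses ['top'] [ 0.6038 -0.2409  1.1622] 0.069
cover_glasses ['scene'] [ 0.604  -0.2445  1.5648] 0.171
stain_jar ['top', 'scene'] [0.5085 0.4582 0.0355] 0.123
stain_jar ['top'] [0.5075 0.4591 0.12  ] 0.191
stain_jar ['scene'] [ 0.5092  0.4582 -0.0917] 0.05
specimen_jar ['top', 'scene'] [ 0.6153 -0.137   0.1526] 0.378
specimen_jar ['top'] [ 0.6155 -0.1371  0.1139] 0.062
specimen_jar ['scene'] [ 0.6155 -0.1429  0.2334] 0.688
dropper ['top', 'scene'] [0.4337 0.3757 0.3274] 0.234
dropper ['top'] [0.4313 0.3726 0.2715] 0.338
dropper ['scene'] [0.4344 0.3749 0.3508] 0.122
```

Fits are consistent to a few mm. I'll go high over the microscope to the cover glasses first.

Emit:
servo_tool([
  [0,0,0.5,0,0,0,0],
  [0,0,1,0,0,0,0],
  [0,0,1,0,0,0,0],
  [0,0,1,0,0,0,0],
])

```text
time: 2.3
tool_pos: [0.2807, -0.6174, 0.3925]
tcp_rot: [3.054, 0.662, 0.005]
wrist_force: [0.2, 0.1, 1.8]
width: 1.0
grip_force: 0.0
```

Emit:
servo_tool([
  [0.2,0.2,0.3,0,0,0.04,0],
  [0.4,0.4,0.6,0,0,0.08,0],
  [0.7,0.7,0.9,0,0,0.12,0],
  [0.9,1,1,0,0,0.16,0],
  [1,1,1,0,0,0.2,0],
  [1,1,1,0,0,0.245,0],
])

```text
time: 2.9
tool_pos: [0.4326, -0.4615, 0.535]
tcp_rot: [2.583, 1.779, 0.004]
wrist_force: [0.1, -0.6, 0.4]
width: 1.004
grip_force: 0.0
```

```bash
python3 - <<'E'
from h import *
s=bot.read_state();print(s['time'],s['tool_pos'],s['tcp_rot'],s['q'])
i=bot.camera_info('scene')
for uv in [(346,143),(412,150),(416,135)]:print(onz(i,uv,0))
i=bot.camera_info('top')
for uv in [(420,238),(490,315),(432,280)]:print(onz(i,uv,0),onz(i,uv,.25))
E
```

```text
2.9 [ 0.43256895 -0.4615415   0.53502239] [2.58300595 1.77879166 0.00393577] [-0.85821533  0.15262714  1.19333184  0.00195724  1.7900437  -0.49312605]
[ 0.59516177 -0.31249369  0.        ]
[ 0.37161448 -0.40924725  0.        ]
[ 0.39587597 -0.50530901  0.        ]
[ 0.5545265  -0.32150047  0.        ] [ 0.48887506 -0.25406513  0.25      ]
[ 0.32020508 -0.57191484  0.        ] [ 0.29053614 -0.46602575  0.25      ]
[ 0.4173847  -0.36828984  0.        ] [ 0.37279282 -0.2936695   0.25      ]
```

Emit:
servo_tool([
  [0.25,0.3,0,0,0,0,0],
  [0.5,0.6,0,0,0,0,0],
  [0.75,0.9,0,0,0,0,0],
  [1,1,0,0,0,0,0],
  [1,1,0,0,0,0,0],
])

```text
time: 3.4
tool_pos: [0.5827, -0.3109, 0.5304]
tcp_rot: [-2.591, -1.775, -0.002]
wrist_force: [-0.1, 0.4, -1.0]
width: 0.999
grip_force: 0.0
```

Emit:
servo_tool([
  [0.1,0.25,-0.2,0,0,0,0],
  [0.15,0.5,-0.5,0,0,0,0],
  [0.15,0.5,-0.8,0,0,0,0],
  [0.15,0.5,-1,0,0,0,0],
  [0.15,0.5,-1,0,0,0,0],
])

```text
time: 3.9
tool_pos: [0.5991, -0.2382, 0.3737]
tcp_rot: [-2.587, -1.764, 0.011]
wrist_force: [-0.1, -0.3, -0.1]
width: 1.001
grip_force: 0.0
```

Emit:
servo_tool([
  [0,0,-0.3,0,0,0,0],
  [0,0,-0.6,0,0,0,0],
  [0,0,-0.9,0,0,0,0],
  [0,0,-1,0,0,0,0],
  [0,0,-1,0,0,0,0],
  [0,0,-1,0,0,0,0],
])

```text
time: 4.5
tool_pos: [0.6035, -0.2406, 0.2345]
tcp_rot: [2.593, 1.767, 0.003]
wrist_force: [0.1, -0.3, 0.3]
width: 0.999
grip_force: 0.0
```

```bash
cat > look.py <<'E'
import sys
from fit import *
# python look.py name x y z picname [yaw...]: fit with wrist picture
def look(n,g,yaws,pic=None):
    s=bot.read_state();i=bot.camera_info('wrist');im=bot.read_camera('wrist')
    a=np.arctan2(s['tcp_rot'][1],s['tcp_rot'][0]);psi=(2*a-np.pi/2+np.pi/2)%np.pi-np.pi/2
    print('t',s['time'],'tcp',np.round(s['tool_pos'],4),'psi',round(psi,3),'tilt',np.round(s['tcp_rot'],3))
    for m in bot.trace(n,'wrist'):
        v,u=np.nonzero(m['mask']);c=onz(i,(u.mean(),v.mean()),.03)[:2]
        print(n,round(m['score'],2),'at',np.round(c,3))
        if np.linalg.norm(c-g)<.07:
            r=fit(n,[(i,m['mask'].astype(np.float32))],g,yaws);print(' fit',np.round(r.x,4),round(r.fun,3))
            if pic: im=im.copy();im[(sil(i,n,r.x)>.5)^(cv2.erode((sil(i,n,r.x)>.5).astype(np.uint8),np.ones((3,3)))>0)]=(255,0,255)
    if pic: save(im,pic)
E
python3 - <<'E'
from look import *
look('cover_glasses',np.array([.604,-.241]),(1.2,.3),'w1')
E
```

```text
t 4.5 tcp [ 0.6035 -0.2406  0.2345] psi -0.375 tilt [2.593 1.767 0.003]
cover_glasses 0.76 at [ 0.601 -0.243]
 fit [ 0.601  -0.2411  1.1551] 0.033
```

View pics/w1.png

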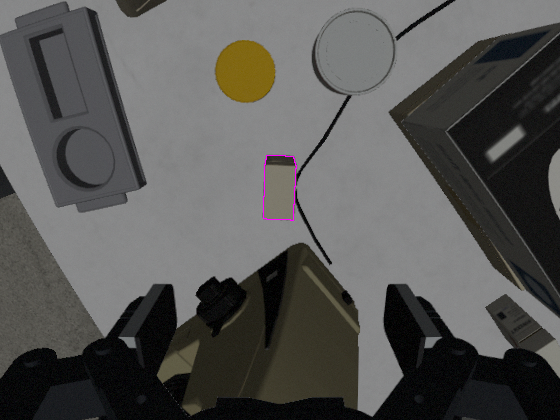

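The cover glasses are at (280,187) and the fit hugs them. The microscope's edge is near (303,245), so I'm checking clearance. The specimen jar is at (245,71) and the tin at (355,52).

```bash
python3 - <<'E'
from h import *
i=bot.camera_info('wrist');print(ray(i,(280,210)))
for uv in [(303,245),(200,295),(358,320)]:print([np.round(onz(i,uv,z),3) for z in(0,.05,.1,.15)])
print(proj(i,[[.6035,-.2406,.2345],[.6035,-.2406,.03]]))
i=bot.camera_info('top')
for uv in [(420,220),(452,215),(421,252)]:print([np.round(onz(i,uv,z),3) for z in(0,.05,.1,.15,.2,.25)])
E
```

```text
(array([ 0.63091341, -0.16525723,  0.37757855]), array([-0.10196396, -0.27585946, -0.95591933]))
[array([ 0.6  , -0.321,  0.   ]), array([ 0.604, -0.301,  0.05 ]), array([ 0.608, -0.28 ,  0.1  ]), array([ 0.612, -0.259,  0.15 ])]
[array([ 0.465, -0.337,  0.   ]), array([ 0.487, -0.314,  0.05 ]), array([ 0.509, -0.291,  0.1  ]), array([ 0.531, -0.269,  0.15 ])]
[array([ 0.628, -0.438,  0.   ]), array([ 0.628, -0.402,  0.05 ]), array([ 0.629, -0.366,  0.1  ]), array([ 0.629, -0.33 ,  0.15 ])]
[[282.50969847 288.64299164]
 [279.88955069 183.5596117 ]]
[array([ 0.617, -0.319,  0.   ]), array([ 0.602, -0.306,  0.05 ]), array([ 0.587, -0.292,  0.1  ]), array([ 0.572, -0.279,  0.15 ]), array([ 0.557, -0.265,  0.2  ]), array([ 0.542, -0.252,  0.25 ])]
[array([ 0.647, -0.43 ,  0.   ]), array([ 0.631, -0.413,  0.05 ]), array([ 0.615, -0.397,  0.1  ]), array([ 0.599, -0.38 ,  0.15 ]), array([ 0.583, -0.363,  0.2  ]), array([ 0.567, -0.346,  0.25 ])]
[array([ 0.507, -0.327,  0.   ]), array([ 0.496, -0.313,  0.05 ]), array([ 0.484, -0.3  ,  0.1  ]), array([ 0.472, -0.286,  0.15 ]), array([ 0.461, -0.272,  0.2  ]), array([ 0.449, -0.259,  0.25 ])]
```

Emit:
servo_tool([
  [-0.01,0,-0.25,0,0,-0.013,0],
  [-0.017,0,-0.5,0,0,-0.013,0],
  [-0.017,0,-0.7,0,0,-0.013,0],
  [-0.017,0,-0.85,0,0,-0.013,0],
  [-0.017,0,-0.95,0,0,-0.013,0],
  [-0.017,0,-1,0,0,-0.013,0],
  [-0.017,0,-1,0,0,-0.013,0],
], newtons=30)

```text
time: 5.3
tool_pos: [0.5998, -0.2396, 0.0817]
tcp_rot: [2.631, 1.716, 0.0]
wrist_force: [0.3, 0.4, 0.5]
width: 1.003
grip_force: 0.0
```

Emit:
servo_tool([
  [0,0,-0.1,0,0,0,0],
  [0,0,-0.2,0,0,0,0],
  [0,0,-0.3,0,0,0,0],
  [0,0,-0.35,0,0,0,0],
  [0,0,-0.35,0,0,0,0],
  [0,0,-0.35,0,0,0,0],
  [0,0,-0.35,0,0,0,0],
])

```text
time: 6.0
tool_pos: [0.6, -0.2397, 0.0294]
tcp_rot: [2.631, 1.715, 0.001]
wrist_force: [0.2, 0.4, -0.5]
width: 0.999
grip_force: 0.0
```

Emit:
servo_tool([
  [0,0,0,0,0,0,0.4],
  [0,0,0,0,0,0,0.5],
  [0,0,0,0,0,0,0.7],
  [0,0,0,0,0,0,1],
  [0,0,0,0,0,0,1],
  [0,0,0,0,0,0,1],
  [0,0,0,0,0,0,1],
  [0,0,0,0,0,0,1],
], newtons=35)

```text
time: 6.8
tool_pos: [0.5998, -0.2397, 0.0293]
tcp_rot: [2.631, 1.715, 0.001]
wrist_force: [0.9, 0.2, 3.1]
width: 0.325
grip_force: 35.3
```

Emit:
servo_tool([
  [0,0,0.1,0,0,0,1],
  [0,0,0.25,0,0,0,1],
  [0,0,0.45,0,0,0,1],
  [0,0,0.65,0,0,0,1],
  [-0.05,0.05,0.8,0,0,0.0,1],
  [-0.15,0.1,0.85,0,0,0,1],
  [-0.3,0.15,0.9,0,0,0.01,1],
  [-0.45,0.2,0.9,0,0,0.02,1],
  [-0.65,0.25,0.9,0,0,0.03,1],
  [-0.85,0.3,0.9,0,0,0.05,1],
  [-1,0.4,0.9,0,0,0.07,1],
  [-1,0.6,0.9,0,0,0.09,1],
  [-1,0.8,0.9,0,0,0.1,1],
  [-1,1,0.9,0,0,0.11,1],
])

```text
time: 8.2
tool_pos: [0.4483, -0.0885, 0.1641]
tcp_rot: [-2.297, -2.143, 0.0]
wrist_force: [-0.3, 0.1, -1.9]
width: 0.329
grip_force: 34.9
```

Emit:
servo_tool([
  [0,0.15,0.1,0,0,0,1],
  [0,0.35,0.2,0,0,0,1],
  [0.03,0.55,0.3,0,0,0.007,1],
  [0.05,0.7,0.35,0,0,0.007,1],
  [0.05,0.75,0.35,0,0,0.007,1],
  [0.05,0.75,0.35,0,0,0.007,1],
  [0.05,0.75,0.35,0,0,0.007,1],
  [0.05,0.75,0.35,0,0,0.007,1],
])

```text
time: 9.0
tool_pos: [0.4561, 0.0222, 0.2155]
tcp_rot: [-2.274, -2.166, 0.002]
wrist_force: [-0.3, -0.5, -1.3]
width: 0.325
grip_force: 34.9
```

```bash
sed -i "s/^def sil/M['carrier_2'].append(B(.05,.198,0,.012));M['carrier_3'].append(B(.05,.236,0,.012))\ndef sil/" fit.py
python3 - <<'E'
from look import *
look('carrier_3',np.array([.4635,.16]),(0,),'w2')
E
```

```text
t 9.0 tcp [0.4561 0.0222 0.2155] psi -0.049 tilt [-2.274e+00 -2.166e+00  2.000e-03]
carrier_3 0.63 at [ 0.44  -0.025]
carrier_3 0.56 at [0.459 0.119]
 fit [ 0.4614  0.1597 -0.0537] 0.041
```

View pics/w2.png

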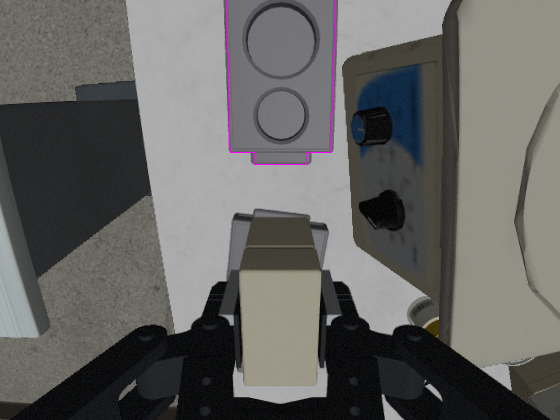

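carrier_3's outline fits well, with its near end at (280,152). The box is upright in the grip. Next I'll go over the pocket and lower it.

Emit:
servo_tool([
  [0,0.15,0,0,0,0,1],
  [0.02,0.35,0,0,0,0,1],
  [0.04,0.55,0,0,0,0,1],
  [0.06,0.75,0,0,0,0,1],
  [0.06,0.9,0,0,0,0,1],
  [0.06,1,-0.05,0,0,0,1],
  [0.06,1,-0.1,0,0,0,1],
])

```text
time: 9.8
tool_pos: [0.466, 0.174, 0.2006]
tcp_rot: [-2.272, -2.169, -0.0]
wrist_force: [-0.2, -1.0, -0.9]
width: 0.324
grip_force: 34.9
```

Emit:
servo_tool([
  [0,0.15,0,0,0,0,1],
  [0,0.3,-0.1,0,0,0,1],
  [0,0.34,-0.25,0,0,0,1],
  [0,0.34,-0.45,0,0,0,1],
  [0,0.34,-0.6,0,0,0,1],
  [0,0.34,-0.7,0,0,0,1],
  [0,0.34,-0.7,0,0,0,1],
  [0,0.34,-0.7,0,0,0,1],
])

```text
time: 10.6
tool_pos: [0.4656, 0.223, 0.0957]
tcp_rot: [-2.274, -2.167, 0.002]
wrist_force: [0.8, -0.1, -1.1]
width: 0.326
grip_force: 34.9
```

Emit:
servo_tool([
  [0,0,-0.08,0,0,0,1],
  [0,0,-0.16,0,0,0,1],
  [0,0,-0.24,0,0,0,1],
  [0,0,-0.3,0,0,0,1],
  [0,0,-0.35,0,0,0,1],
  [0,0,-0.39,0,0,0,1],
  [0,0,-0.41,0,0,0,1],
  [0,0,-0.41,0,0,0,1],
  [0,0,-0.41,0,0,0,1],
])

```text
time: 11.5
tool_pos: [0.4662, 0.2242, 0.0351]
tcp_rot: [2.273, 2.168, 0.001]
wrist_force: [0.3, -0.5, -1.5]
width: 0.33
grip_force: 34.9
```

Emit:
servo_tool([
  [0,0,-0.01,0,0,0,1],
  [0,0,-0.01,0,0,0,1],
  [0,0,-0.01,0,0,0,0.6],
  [0,0,-0.01,0,0,0,0.5],
  [0,0,-0.01,0,0,0,0.3],
  [0,0,-0.01,0,0,0,0.2],
  [0,0,-0.01,0,0,0,0.1],
  [0,0,-0.01,0,0,0,0.1],
  [0,0,0.15,0,0,0,0.1],
  [0,0,0.35,0,0,0,0],
  [0,0,0.6,0,0,0,0],
  [0,0,0.8,0,0,0,0],
  [0,0,0.9,0,0,0,0],
  [0,0,0.9,0,0,0,0],
  [0,0,0.9,0,0,0,0],
])

```text
time: 13.0
tool_pos: [0.4653, 0.2238, 0.1687]
tcp_rot: [-2.273, -2.168, 0.002]
wrist_force: [-1.1, 0.4, -0.4]
width: 1.003
grip_force: 0.0
```

```bash
cat > chk.py <<'E'
from fit import *
def chk(n,g,z=.004,yaws=(0,),cams=('top','scene')):
    for c in cams:
        bot.read_camera(c);o=masks(n,c,np.array(g))
        if o is None: print(n,c,'none');continue
        i,m=o;v,u=np.nonzero(m)
        global sil
        import fit as F
        old=F.sil;F.sil=lambda i,n,p,z=0:old(i,n,p,.004)
        r=F.fit(n,[(i,m)],g,yaws);F.sil=old;print(n,c,np.round(r.x,4),round(r.fun,3))
E
python3 - <<'E'
from chk import *
chk('cover_glasses',(.465,.224),yaws=(1.52,))
print(bot.read_state()['tool_pos'])
bot.read_camera('wrist');print([m['score'] for m in bot.trace('cover_glasses','wrist')])
im=bot.read_camera('wrist');save(im,'w3')
E
```

```text
cover_glasses top [0.4685 0.2216 1.8994] 0.794
cover_glasses scene [0.4674 0.2196 1.5706] 0.119
[0.46457525 0.22350679 0.16761555]
[0.98]
```

View pics/w3.png

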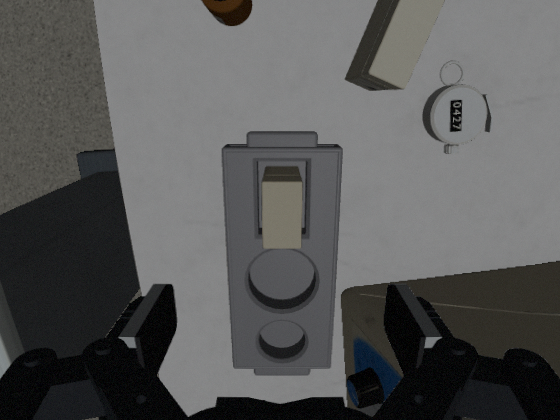

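The cover glasses stand in their pocket at (282,205) and the slides and tally are visible beyond. Dropper next.

Emit:
servo_tool([
  [-0.1,0.25,0.15,0,0,0,0],
  [-0.2,0.5,0.3,0,0,0,0],
  [-0.2,0.64,0.35,0,0,0,0],
  [-0.2,0.64,0.35,0,0,0,0],
  [-0.2,0.64,0.35,0,0,0,0],
  [-0.2,0.64,0.35,0,0,0,0],
])

```text
time: 13.95
tool_pos: [0.4354, 0.3189, 0.221]
tcp_rot: [2.274, 2.167, -0.004]
wrist_force: [0.1, -1.2, -0.9]
width: 1.001
grip_force: 0.0
```

```bash
python3 - <<'E'
from look import *
look('dropper',np.array([.433,.376]),(0,),'w4')
look('slides',np.array([.545,.3425]),(1.13,))
look('stain_jar',np.array([.508,.458]),(0,))
E
```

```text
t 13.95 tcp [0.4354 0.3189 0.221 ] psi -0.048 tilt [ 2.274  2.167 -0.004]
dropper 0.69 at [0.432 0.376]
 fit [0.4328 0.3776 0.173 ] 0.075
t 14.05 tcp [0.4355 0.3188 0.2211] psi -0.049 tilt [-2.275 -2.167  0.003]
slides 0.93 at [0.383 0.468]
slides 0.59 at [0.552 0.338]
 fit [0.543  0.3416 1.1414] 0.034
t 14.15 tcp [0.4358 0.319  0.2215] psi -0.049 tilt [-2.275e+00 -2.166e+00  2.000e-03]
stain_jar 0.93 at [0.513 0.459]
 fit [0.5059 0.4603 0.1332] 0.022
```

View pics/w4.png

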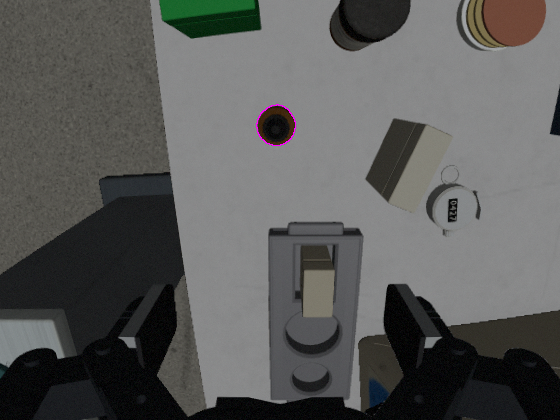

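Dropper at (276,125), the fit sits on it. Slides, stain jar and tally are located. I'll descend on the dropper.

Emit:
servo_tool([
  [-0.01,0.2,-0.1,0,0,0,0],
  [-0.02,0.39,-0.2,0,0,0,0.2],
  [-0.02,0.39,-0.4,0,0,0,0.2],
  [-0.02,0.39,-0.55,0,0,0,0.2],
  [-0.02,0.39,-0.7,0,0,0,0.2],
  [-0.02,0.39,-0.85,0,0,0,0.2],
  [-0.02,0.39,-0.9,0,0,0,0.2],
  [-0.02,0.39,-0.9,0,0,0,0.2],
], newtons=30)

```text
time: 15.05
tool_pos: [0.432, 0.3776, 0.0859]
tcp_rot: [-2.274, -2.167, 0.005]
wrist_force: [-0.2, 0.5, -0.2]
width: 0.799
grip_force: 0.0
```

Emit:
servo_tool([
  [0,0,-0.15,0,0,0,0.2],
  [0,0,-0.28,0,0,0,0.2],
  [0,0,-0.39,0,0,0,0.2],
  [0,0,-0.39,0,0,0,0.2],
  [0,0,-0.39,0,0,0,0.4],
  [0,0,-0.39,0,0,0,0.5],
  [0,0,-0.39,0,0,0,0.6],
  [0,0,-0.39,0,0,0,0.8],
  [0,0,-0.39,0,0,0,1],
  [0,0,-0.39,0,0,0,1],
  [0,0,-0.39,0,0,0,1],
  [0,0,-0.39,0,0,0,1],
])

```text
time: 16.25
tool_pos: [0.4339, 0.3794, 0.0304]
tcp_rot: [2.273, 2.168, 0.004]
wrist_force: [-0.0, -1.2, 6.0]
width: 0.366
grip_force: 29.5
```

Emit:
servo_tool([
  [0,0,0.1,0,0,0,1],
  [0,0,0.25,0,0,0,1],
  [0,0,0.45,0,0,0,1],
  [0,0,0.65,0,0,0,1],
  [0,-0.1,0.85,0,0,0,1],
  [0.03,-0.25,1,0,0,0,1],
  [0.06,-0.45,1,0,0,0,1],
  [0.09,-0.65,1,0,0,0,1],
  [0.12,-0.85,1,0,0,0,1],
  [0.16,-1,1,0,0,0,1],
])

```text
time: 17.25
tool_pos: [0.4564, 0.2269, 0.1795]
tcp_rot: [2.274, 2.167, -0.0]
wrist_force: [0.3, 0.0, -1.2]
width: 0.367
grip_force: 29.9
```

Emit:
servo_tool([
  [0,-0.2,0,0,0,0,1],
  [0,-0.4,0,0,0,0,1],
  [0,-0.6,0,0,0,0,1],
  [0,-0.8,0,0,0,0,1],
  [0,-0.9,0,0,0,0,1],
  [0,-0.95,0,0,0,0,1],
  [0,-0.95,0,0,0,0,1],
  [0,-0.95,0,0,0,0,1],
])

```text
time: 18.05
tool_pos: [0.4569, 0.0865, 0.1791]
tcp_rot: [-2.274, -2.168, -0.001]
wrist_force: [0.5, 1.0, 0.4]
width: 0.366
grip_force: 29.9
```

```bash
python3 - <<'E'
from look import *
look('dropper',np.array([.458,.086]),(0,),'w5')
E
```

```text
t 18.05 tcp [0.4569 0.0865 0.1791] psi -0.048 tilt [-2.274e+00 -2.168e+00 -1.000e-03]
dropper 0.82 at [ 0.451 -0.018]
```

View pics/w5.png

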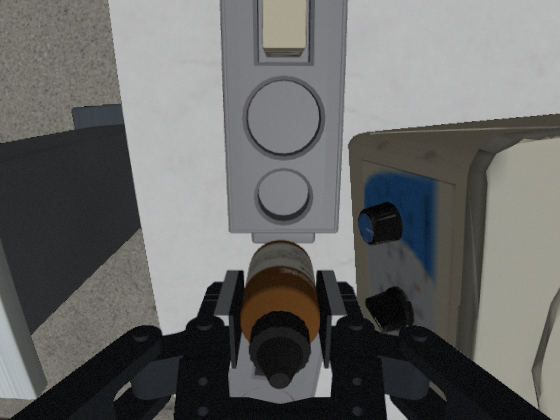

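```bash
python3 - <<'E'
from h import *
i=bot.camera_info('wrist')
print(onz(i,(283,194),.024), onz(i,(283,117),.024), proj(i,[[.458,.086,.024],[.462,.150,.024]]))
E
```

```text
[0.45809982 0.09007789 0.024     ] [0.46079892 0.15257592 0.024     ] [[283.09016152 198.7218567 ]
 [284.6642715  120.26294227]]
```

Emit:
servo_tool([
  [0,0.01,-0.1,0,0,0,1],
  [0,0.01,-0.25,0,0,0,1],
  [0,0.01,-0.45,0,0,0,1],
  [0,0.01,-0.6,0,0,0,1],
  [0,0.01,-0.7,0,0,0,1],
  [0,0.01,-0.78,0,0,0,1],
  [0,0.01,-0.85,0,0,0,1],
  [0,0.01,-0.9,0,0,0,1],
  [0,0.01,-0.94,0,0,0,1],
  [0,0.01,-0.96,0,0,0,1],
  [0,0.01,-0.96,0,0,0,1],
])

```text
time: 19.25
tool_pos: [0.4571, 0.0876, 0.0348]
tcp_rot: [2.274, 2.168, 0.0]
wrist_force: [0.2, -0.3, -0.7]
width: 0.36
grip_force: 29.9
```

Not yet touching, so I'll lower by about 1.5 mm, release and rise.

Emit:
servo_tool([
  [0,0,-0.01,0,0,0,1],
  [0,0,-0.01,0,0,0,1],
  [0,0,-0.01,0,0,0,0.55],
  [0,0,-0.01,0,0,0,0.45],
  [0,0,-0.01,0,0,0,0.3],
  [0,0,-0.01,0,0,0,0.2],
  [0,0,-0.01,0,0,0,0.1],
  [0,0,-0.01,0,0,0,0.1],
  [0,0,0.15,0,0,0,0.1],
  [0,0,0.35,0,0,0,0],
  [0,0,0.6,0,0,0,0],
  [0,0,0.8,0,0,0,0],
  [0,0,1,0,0,0,0],
  [0,0,1,0,0,0,0],
])

```text
time: 20.65
tool_pos: [0.4603, 0.0881, 0.1899]
tcp_rot: [2.27, 2.164, 0.012]
wrist_force: [-0.1, 0.5, 1.2]
width: 0.998
grip_force: 0.0
```

```bash
python3 - <<'E'
from chk import *
chk('dropper',(.458,.088),cams=('scene',))
im=bot.read_camera('wrist');i=bot.camera_info('wrist');print(bot.read_state()['tool_pos'])
for n in('dropper','cover_glasses'):
    for m in bot.trace(n,'wrist'):
        v,u=np.nonzero(m['mask']);print(n,m['score'],m['box'],onz(i,(u.mean(),v.mean()),.04))
E
```

```text
dropper scene [0.4573 0.0875 0.0191] 0.25
[0.45640688 0.08747154 0.18419733]
dropper 0.59 [0.4659, 0.4229, 0.5359, 0.5548] [0.45482089 0.08493229 0.04      ]
cover_glasses 0.58 [0.4688, 0.001, 0.5436, 0.1393] [0.46276695 0.21628861 0.04      ]
```

Dropper is in. Next I'll pass over carrier_2 and take one look, then the specimen jar.

Emit:
servo_tool([
  [0,-0.25,0.1,0,0,0,0],
  [0,-0.55,0.2,0,0,0,0],
  [0,-0.85,0.3,0,0,0,0],
  [0,-1,0.3,0,0,0,0],
  [0,-1,0.3,0,0,0,0],
])

```text
time: 21.4
tool_pos: [0.4564, -0.0649, 0.2288]
tcp_rot: [-2.277, -2.163, 0.002]
wrist_force: [0.7, -0.2, 0.2]
width: 1.004
grip_force: 0.0
```

Emit:
servo_tool([
  [-0.05,-0.2,0,0,0,0,0],
  [-0.05,-0.2,0,0,0,0,0],
  [-0.05,-0.2,0,0,0,0,0],
])

```text
time: 21.7
tool_pos: [0.4486, -0.0917, 0.2284]
tcp_rot: [-2.273, -2.165, 0.001]
wrist_force: [0.0, -0.2, 0.5]
width: 1.004
grip_force: 0.0
```

```bash
python3 - <<'E'
from look import *
look('carrier_2',np.array([.439,-.1]),(-.18,),'w6')
look('specimen_jar',np.array([.615,-.14]),(0,))
E
```

```text
t 21.7 tcp [ 0.4486 -0.0917  0.2284] psi -0.049 tilt [-2.273e+00 -2.165e+00  1.000e-03]
carrier_2 0.76 at [0.456 0.056]
carrier_2 0.72 at [ 0.44  -0.089]
 fit [ 0.4381 -0.1002 -0.1699] 0.047
t 21.8 tcp [ 0.449  -0.0913  0.2289] psi -0.047 tilt [-2.272e+00 -2.167e+00  1.000e-03]
specimen_jar 0.73 at [ 0.62  -0.141]
 fit [ 0.6119 -0.1354  0.0622] 0.042
```

View pics/w6.png

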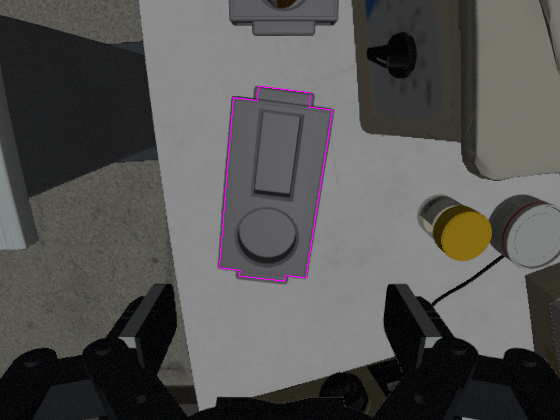

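carrier_2's fit sits on its edges, with the pockets at (277,153) and (268,234). The yellow-lidded specimen jar is at (460,233), with the tin right behind it.

Emit:
servo_tool([
  [0.05,-0.2,0.0,0,0,-0.045,0],
  [0.1,-0.3,0,0,0,-0.09,0],
  [0.2,-0.3,0,0,0,-0.135,0],
  [0.35,-0.3,0,0,0,-0.18,0],
  [0.5,-0.3,0,0,0,-0.225,0],
  [0.6,-0.3,0,0,0,-0.27,0],
  [0.6,-0.3,0,0,0,-0.315,0],
  [0.6,-0.3,0,0,0,-0.36,0],
  [0.6,-0.3,0,0,0,-0.4,0],
  [0.6,-0.3,0,0,0,-0.414,0],
  [0.6,-0.3,0,0,0,-0.414,0],
  [0.6,-0.3,0,0,0,-0.414,0],
])

```text
time: 23.1
tool_pos: [0.5395, -0.1368, 0.2297]
tcp_rot: [-3.122, -0.352, 0.0]
wrist_force: [-0.0, 0.2, -0.7]
width: 1.001
grip_force: 0.0
```

```bash
python3 - <<'E'
from look import *
look('specimen_jar',np.array([.614,-.137]),(0,),'w7')
E
```

```text
t 23.1 tcp [ 0.5395 -0.1368  0.2297] psi -1.346 tilt [-3.122 -0.352  0.   ]
specimen_jar 0.83 at [ 0.613 -0.139]
 fit [ 0.6132 -0.1365  0.0593] 0.023
```

View pics/w7.png

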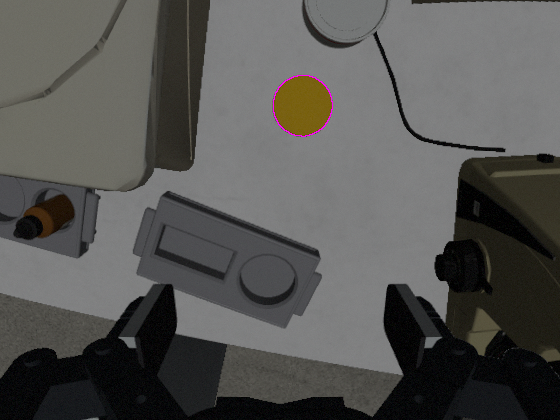

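Emit:
servo_tool([
  [0.2,0,0,0,0,0,0.2],
  [0.4,0,-0.05,0,0,0,0.2],
  [0.49,0,-0.15,0,0,0,0.2],
  [0.49,0,-0.35,0,0,0,0.2],
  [0.49,0,-0.55,0,0,0,0.2],
  [0.49,0,-0.75,0,0,0,0.2],
  [0.49,0,-0.9,0,0,0,0.2],
  [0.49,0,-0.9,0,0,0,0.2],
  [0.49,0,-0.9,0,0,0,0.2],
], newtons=25)

```text
time: 24.1
tool_pos: [0.6127, -0.1374, 0.0947]
tcp_rot: [-3.122, -0.349, 0.001]
wrist_force: [0.3, -0.4, 0.9]
width: 0.798
grip_force: 0.0
```

Emit:
servo_tool([
  [0,0,-0.15,0,0,0,0.2],
  [0,0,-0.28,0,0,0,0.2],
  [0,0,-0.39,0,0,0,0.2],
  [0,0,-0.39,0,0,0,0.2],
  [0,0,-0.39,0,0,0,0.3],
  [0,0,-0.39,0,0,0,0.4],
  [0,0,-0.39,0,0,0,0.5],
  [0,0,-0.39,0,0,0,0.7],
  [0,0,-0.39,0,0,0,1],
  [0,0,-0.39,0,0,0,1],
  [0,0,-0.39,0,0,0,1],
  [0,0,-0.39,0,0,0,1],
])

```text
time: 25.3
tool_pos: [0.6143, -0.1378, 0.038]
tcp_rot: [3.121, 0.349, 0.005]
wrist_force: [-0.4, -0.2, 6.4]
width: 0.558
grip_force: 26.2
```

Emit:
servo_tool([
  [0,0,0.1,0,0,0,1],
  [0,0,0.25,0,0,0,1],
  [0,0,0.45,0,0,0,1],
  [0,0,0.65,0,0,0,1],
  [-0.05,0,0.85,0,0,0,1],
  [-0.15,0,1,0,0,0,1],
  [-0.3,0,1,0,0,0.03,1],
  [-0.45,0,1,0,0,0.06,1],
  [-0.6,0,1,0,0,0.1,1],
  [-0.8,0,1,0,0,0.14,1],
  [-0.95,0,1,0,0,0.18,1],
  [-1,0,1,0,0,0.22,1],
  [-1,0.1,1,0,0,0.26,1],
  [-1,0.25,1,0,0,0.3,1],
  [-1,0.45,1,0,0,0.34,1],
  [-1,0.65,1,0,0,0.38,1],
  [-1,0.85,1,0,0,0.414,1],
  [-1,1,1,0,0,0.414,1],
])

```text
time: 27.1
tool_pos: [0.4623, 0.0141, 0.1868]
tcp_rot: [-2.27, -2.171, -0.001]
wrist_force: [0.8, 0.7, -0.6]
width: 0.556
grip_force: 26.0
```

Emit:
servo_tool([
  [0,0.2,0,0,0,0,1],
  [0,0.4,0,0,0,0,1],
  [0,0.6,0,0,0,0,1],
  [0,0.8,0,0,0,0,1],
  [0,0.95,0,0,0,0,1],
  [0,0.95,0,0,0,0,1],
  [0,0.95,0,0,0,0,1],
])

```text
time: 27.8
tool_pos: [0.4625, 0.1551, 0.1866]
tcp_rot: [2.272, 2.17, -0.001]
wrist_force: [0.0, 1.0, -0.0]
width: 0.558
grip_force: 26.0
```

Emit:
servo_tool([
  [-0.007,-0.027,-0.1,0,0,0,1],
  [-0.007,-0.027,-0.25,0,0,0,1],
  [-0.007,-0.027,-0.45,0,0,0,1],
  [-0.007,-0.027,-0.6,0,0,0,1],
  [-0.007,-0.027,-0.7,0,0,0,1],
  [-0.007,-0.027,-0.78,0,0,0,1],
  [-0.007,-0.027,-0.85,0,0,0,1],
  [-0.007,-0.027,-0.9,0,0,0,1],
  [-0.007,-0.027,-0.94,0,0,0,1],
  [-0.007,-0.027,-0.96,0,0,0,1],
  [-0.007,-0.027,-0.96,0,0,0,1],
  [-0.007,-0.027,-0.96,0,0,0,1],
])

```text
time: 29.0
tool_pos: [0.4623, 0.1512, 0.0427]
tcp_rot: [2.273, 2.168, 0.001]
wrist_force: [0.5, 0.2, -0.4]
width: 0.556
grip_force: 26.0
```

Emit:
servo_tool([
  [0,0,-0.01,0,0,0,1],
  [0,0,-0.01,0,0,0,1],
  [0,0,-0.01,0,0,0,0.4],
  [0,0,-0.01,0,0,0,0.3],
  [0,0,-0.01,0,0,0,0.2],
  [0,0,-0.01,0,0,0,0.1],
  [0,0,-0.01,0,0,0,0],
  [0,0,-0.01,0,0,0,0],
  [0,0,0.15,0,0,0,0],
  [0,0,0.35,0,0,0,0],
  [0,0,0.6,0,0,0,0],
  [0,0,0.8,0,0,0,0],
  [0,0,1,0,0,0,0],
  [0,0,1,0,0,0,0],
  [0,0,1,0,0,0,0],
])

```text
time: 30.5
tool_pos: [0.4623, 0.1512, 0.1931]
tcp_rot: [2.273, 2.167, 0.003]
wrist_force: [-0.2, 0.6, -0.0]
width: 1.001
grip_force: 0.0
```

```bash
python3 - <<'E'
from h import *
s=bot.read_state();print(s['time'],s['tool_pos'])
im=bot.read_camera('wrist');a=cv2.resize(im,(400,300))
b=bot.read_camera('scene')[150:270,250:410];b=cv2.resize(b,(400,300),interpolation=cv2.INTER_CUBIC)
save(np.hstack([a,b]),'w8')
E
```

```text
30.5 [0.46233176 0.15116152 0.19306872]
```

View pics/w8.png

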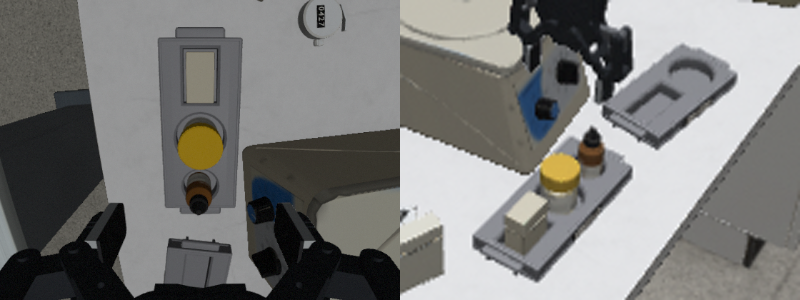

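All three wet-mount items stand in their pockets. Now the slides.

Emit:
servo_tool([
  [0.1,0.25,0.05,0,0,-0.04,0],
  [0.2,0.55,0.05,0,0,-0.08,0],
  [0.35,0.85,0.05,0,0,-0.1215,0],
  [0.45,1,0.05,0,0,-0.1215,0.3],
  [0.45,1,0.05,0,0,-0.1215,0.3],
  [0.45,1,0.05,0,0,-0.1215,0.3],
])

```text
time: 31.2
tool_pos: [0.5282, 0.3007, 0.1973]
tcp_rot: [-2.643, -1.699, 0.007]
wrist_force: [-0.0, -0.2, -0.2]
width: 0.696
grip_force: 0.0
```

```bash
python3 - <<'E'
from look import *
look('slides',np.array([.544,.342]),(1.13,))
E
```

```text
t 31.2 tcp [0.5282 0.3007 0.1973] psi -0.428 tilt [-2.643 -1.699  0.007]
slides 0.82 at [0.387 0.476]
slides 0.74 at [0.54  0.336]
 fit [0.543  0.3412 1.1444] 0.029
```

Emit:
servo_tool([
  [0.1,0.27,0,0,0,0,0.3],
  [0.1,0.27,-0.1,0,0,0,0.3],
  [0.1,0.27,-0.25,0,0,0,0.3],
  [0.1,0.27,-0.45,0,0,0,0.3],
  [0.1,0.27,-0.65,0,0,0,0.3],
  [0.1,0.27,-0.8,0,0,0,0.3],
  [0.1,0.27,-0.92,0,0,0,0.3],
  [0.1,0.27,-1,0,0,0,0.3],
  [0.1,0.27,-1,0,0,0,0.3],
  [0.1,0.27,-1,0,0,0,0.3],
], newtons=30)

```text
time: 32.3
tool_pos: [0.5444, 0.341, 0.0502]
tcp_rot: [2.644, 1.697, 0.0]
wrist_force: [0.3, 0.1, 0.8]
width: 0.699
grip_force: 0.0
```

Emit:
servo_tool([
  [0,0,0,0,0,0,0.4],
  [0,0,0,0,0,0,0.5],
  [0,0,0,0,0,0,0.6],
  [0,0,0,0,0,0,0.7],
  [0,0,0,0,0,0,0.8],
  [0,0,0,0,0,0,1],
  [0,0,0,0,0,0,1],
  [0,0,0,0,0,0,1],
  [0,0,0,0,0,0,1],
])

```text
time: 33.2
tool_pos: [0.5447, 0.3418, 0.0503]
tcp_rot: [-2.644, -1.697, -0.001]
wrist_force: [-0.0, -0.0, 4.9]
width: 0.28
grip_force: 35.3
```

Emit:
servo_tool([
  [0,0,0.1,0,0,0,1],
  [0,0,0.25,0,0,0,1],
  [0,0,0.45,0,0,0,1],
  [0,0,0.65,0,0,0,1],
  [-0.05,0,0.85,0,0,0,1],
  [-0.15,-0.1,1,0,0,0,1],
  [-0.3,-0.25,1,0,0,0.02,1],
  [-0.45,-0.4,1,0,0,0.04,1],
  [-0.58,-0.6,1,0,0,0.06,1],
  [-0.665,-0.8,1,0,0,0.081,1],
  [-0.665,-1,1,0,0,0.081,1],
])

```text
time: 34.3
tool_pos: [0.4422, 0.1903, 0.1997]
tcp_rot: [-2.404, -2.022, 0.002]
wrist_force: [0.1, 0.1, -0.6]
width: 0.278
grip_force: 34.6
```

Emit:
servo_tool([
  [0,-0.2,0,0,0,0,1],
  [0,-0.4,0,0,0,0,1],
  [0,-0.6,0,0,0,0,1],
  [0,-0.8,0,0,0,0,1],
  [0,-1,0,0,0,0,1],
])

```text
time: 34.8
tool_pos: [0.4439, 0.0403, 0.2001]
tcp_rot: [-2.407, -2.019, 0.0]
wrist_force: [-0.1, 0.5, -0.6]
width: 0.284
grip_force: 34.6
```

Emit:
servo_tool([
  [0,-0.2,0,0,0,0,1],
  [0,-0.4,0,0,0,0,1],
  [0,-0.55,0,0,0,0,1],
  [0,-0.68,0,0,0,0,1],
  [0,-0.7,0,0,0,0,1],
  [0,-0.7,0,0,0,0,1],
  [0,-0.7,0,0,0,0,1],
])

```text
time: 35.5
tool_pos: [0.4443, -0.0629, 0.1998]
tcp_rot: [-2.406, -2.019, -0.0]
wrist_force: [0.2, -0.6, -1.2]
width: 0.279
grip_force: 34.6
```

```bash
python3 - <<'E'
from h import *
s=bot.read_state();i=bot.camera_info('wrist');im=bot.read_camera('wrist')
print(s['time'],s['tool_pos'],s['tcp_rot'],2*np.arctan2(s['tcp_rot'][1],s['tcp_rot'][0])%np.pi-np.pi/2)
im=im.copy()
c,sn=np.cos(-.175),np.sin(-.175)
def T(x,y): return [.4385+c*x-sn*y,-.1+sn*x+c*y,.024]
for P in ([(-.018,-.002),(.018,-.002),(.018,.076),(-.018,.076)],[(.03*np.cos(a),-.046+.03*np.sin(a)) for a in np.linspace(0,6.28,40)],[(-.046,-.086),(.046,-.086),(.046,.086),(-.046,.086)]):
    cv2.polylines(im,[np.round(proj(i,[T(*p) for p in P])).astype(np.int32)],True,(255,0,255),1)
save(im,'w9')
E
```

```text
35.5 [ 0.44432609 -0.0628802   0.19978968] [-2.40632336e+00 -2.01876895e+00 -1.82285269e-04] -0.17471637292252318
```

View pics/w9.png

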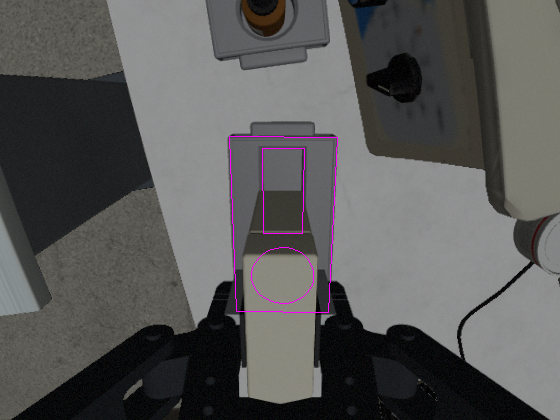

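The predicted carrier and pocket outlines coincide with carrier_2, so I'll lower the slides.

Emit:
servo_tool([
  [0.005,0,-0.1,0,0,0,1],
  [0.005,0,-0.25,0,0,0,1],
  [0.005,0,-0.45,0,0,0,1],
  [0.005,0,-0.6,0,0,0,1],
  [0.005,0,-0.7,0,0,0,1],
  [0.005,0,-0.78,0,0,0,1],
  [0.005,0,-0.85,0,0,0,1],
  [0.005,0,-0.9,0,0,0,1],
  [0.005,0,-0.94,0,0,0,1],
  [0.005,0,-0.96,0,0,0,1],
  [0.005,0,-0.96,0,0,0,1],
  [0.005,0,-0.96,0,0,0,1],
])

```text
time: 36.75
tool_pos: [0.4457, -0.0636, 0.0562]
tcp_rot: [2.407, 2.018, 0.001]
wrist_force: [0.2, -0.3, -0.4]
width: 0.285
grip_force: 34.6
```

Emit:
servo_tool([
  [0,0,-0.01,0,0,0,1],
  [0,0,-0.01,0,0,0,1],
  [0,0,-0.01,0,0,0,0.65],
  [0,0,-0.01,0,0,0,0.55],
  [0,0,-0.01,0,0,0,0.4],
  [0,0,-0.01,0,0,0,0.3],
  [0,0,-0.01,0,0,0,0.2],
  [0,0,-0.01,0,0,0,0.2],
  [0,0,0.15,0,0,0,0.2],
  [0,0,0.35,0,0,0,0],
  [0,0,0.6,0,0,0,0],
  [0,0,0.8,0,0,0,0],
  [0,0,1,0,0,0,0],
  [0,0,1,0,0,0,0],
  [0,0,1,0,0,0,0],
])

```text
time: 38.25
tool_pos: [0.4458, -0.0636, 0.2065]
tcp_rot: [2.406, 2.018, 0.002]
wrist_force: [0.4, -0.2, -0.2]
width: 1.002
grip_force: 0.0
```

```bash
python3 - <<'E'
from h import *
s=bot.read_state();print(s['time'],s['tool_pos'])
im=bot.read_camera('wrist');a=cv2.resize(im,(400,300))
b=bot.read_camera('scene')[130:250,280:440];b=cv2.resize(b,(400,300),interpolation=cv2.INTER_CUBIC)
save(np.hstack([a,b]),'w10')
E
```

```text
38.25 [ 0.44582281 -0.06357861  0.20651303]
```

View pics/w10.png

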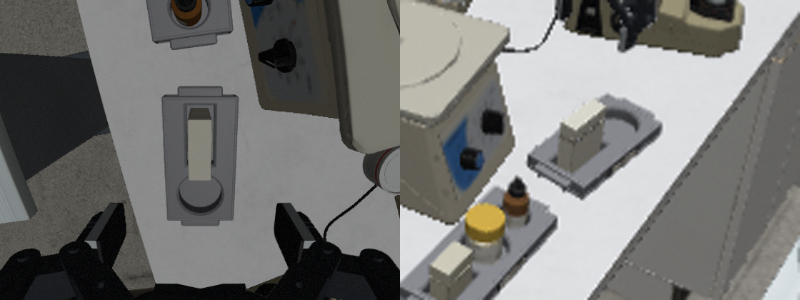

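Slides are in. Now the stain jar.

Emit:
servo_tool([
  [0,0.3,0.1,0,0,0,0],
  [0,0.6,0.1,0,0,0,0],
  [0,0.9,0.1,0,0,0,0],
  [0,1,0.1,0,0,0,0],
  [0,1,0.1,0,0,0,0],
])

```text
time: 38.85
tool_pos: [0.444, 0.0883, 0.2189]
tcp_rot: [-2.401, -2.022, 0.004]
wrist_force: [0.8, -0.6, 0.1]
width: 1.001
grip_force: 0.0
```

Emit:
servo_tool([
  [0,0.3,0,0,0,0,0],
  [0,0.6,0,0,0,0,0],
  [0,0.9,0,0,0,0,0],
  [0,1,0,0,0,0,0],
  [0,1,0,0,0,0,0],
])

```text
time: 39.35
tool_pos: [0.4449, 0.2369, 0.2195]
tcp_rot: [-2.404, -2.022, 0.004]
wrist_force: [-0.3, -0.8, -1.0]
width: 0.999
grip_force: 0.0
```

Emit:
servo_tool([
  [0.1,0.3,0,0,0,0,0],
  [0.2,0.6,0,0,0,0,0],
  [0.3,0.9,0,0,0,0,0],
  [0.3,1,0,0,0,0,0],
  [0.3,1,0,0,0,0,0],
  [0.3,1,0,0,0,0,0],
])

```text
time: 39.95
tool_pos: [0.4902, 0.3842, 0.2199]
tcp_rot: [2.407, 2.018, -0.004]
wrist_force: [-0.2, -0.4, -0.1]
width: 0.998
grip_force: 0.0
```

```bash
python3 - <<'E'
from look import *
look('stain_jar',np.array([.507,.46]),(0,),'w11')
E
```

```text
t 39.95 tcp [0.4902 0.3842 0.2199] psi -0.176 tilt [ 2.407  2.018 -0.004]
stain_jar 0.94 at [0.507 0.46 ]
 fit [ 0.5063  0.46   -0.0233] 0.022
```

View pics/w11.png

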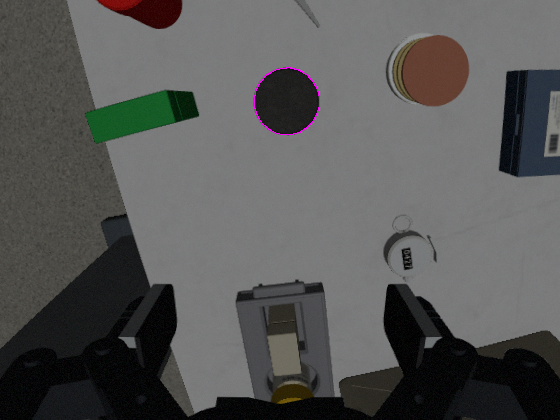

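The dark stain jar is at (287,101), with the red look-alike and the green box clear of it. I'll grip it by its cap.

Emit:
servo_tool([
  [0.05,0.25,0,0,0,0,0.2],
  [0.107,0.5,-0.05,0,0,0,0.2],
  [0.107,0.505,-0.2,0,0,0,0.2],
  [0.107,0.505,-0.4,0,0,0,0.2],
  [0.107,0.505,-0.55,0,0,0,0.2],
  [0.107,0.505,-0.7,0,0,0,0.2],
  [0.107,0.505,-0.85,0,0,0,0.2],
  [0.107,0.505,-0.95,0,0,0,0.2],
  [0.107,0.505,-1,0,0,0,0.2],
  [0.107,0.505,-1,0,0,0,0.2],
], newtons=35)

```text
time: 41.05
tool_pos: [0.5059, 0.461, 0.0699]
tcp_rot: [2.407, 2.018, -0.003]
wrist_force: [0.1, -0.0, -0.3]
width: 0.797
grip_force: 0.0
```

Emit:
servo_tool([
  [0,0,-0.085,0,0,0,0.2],
  [0,0,-0.085,0,0,0,0.2],
  [0,0,-0.085,0,0,0,0.3],
  [0,0,-0.085,0,0,0,0.4],
  [0,0,-0.085,0,0,0,0.5],
  [0,0,-0.085,0,0,0,0.7],
  [0,0,-0.085,0,0,0,1],
  [0,0,-0.085,0,0,0,1],
  [0,0,-0.085,0,0,0,1],
  [0,0,-0.085,0,0,0,1],
])

```text
time: 42.05
tool_pos: [0.5069, 0.4627, 0.0589]
tcp_rot: [-2.407, -2.019, -0.002]
wrist_force: [-0.3, -0.5, 5.1]
width: 0.54
grip_force: 36.2
```

Emit:
servo_tool([
  [0,0,0.1,0,0,0,1],
  [0,0,0.25,0,0,0,1],
  [0,0,0.45,0,0,0,1],
  [0,0,0.65,0,0,0,1],
  [-0.05,0,0.85,0,0,0,1],
  [-0.1,-0.1,1,0,0,0,1],
  [-0.2,-0.25,1,0,0,0,1],
  [-0.3,-0.4,1,0,0,0,1],
  [-0.4,-0.6,1,0,0,0,1],
  [-0.5,-0.8,1,0,0,0,1],
  [-0.51,-1,1,0,0,0,1],
])

```text
time: 43.15
tool_pos: [0.4272, 0.3107, 0.2073]
tcp_rot: [-2.405, -2.02, 0.005]
wrist_force: [0.6, 0.5, -1.4]
width: 0.538
grip_force: 36.5
```

Emit:
servo_tool([
  [0,-0.2,0,0,0,0,1],
  [0,-0.4,0,0,0,0,1],
  [0,-0.6,0,0,0,0,1],
  [0,-0.8,0,0,0,0,1],
  [0,-1,0,0,0,0,1],
])

```text
time: 43.65
tool_pos: [0.4288, 0.1609, 0.2077]
tcp_rot: [-2.406, -2.019, 0.002]
wrist_force: [1.1, -0.7, -2.2]
width: 0.537
grip_force: 36.5
```

Emit:
servo_tool([
  [0,-0.2,0,0,0,0,1],
  [0,-0.4,0,0,0,0,1],
  [0,-0.6,0,0,0,0,1],
  [0,-0.8,0,0,0,0,1],
  [0,-1,0,0,0,0,1],
])

```text
time: 44.15
tool_pos: [0.4288, 0.0112, 0.2078]
tcp_rot: [-2.406, -2.019, 0.001]
wrist_force: [-0.2, -0.1, -1.1]
width: 0.538
grip_force: 36.5
```

Emit:
servo_tool([
  [0,-0.2,0,0,0,0,1],
  [0,-0.4,0,0,0,0,1],
  [0,-0.6,0,0,0,0,1],
  [0,-0.8,0,0,0,0,1],
  [0,-0.95,0,0,0,0,1],
  [0,-1,0,0,0,0,1],
  [0,-1,0,0,0,0,1],
  [0,-1,0,0,0,0,1],
])

```text
time: 44.95
tool_pos: [0.4295, -0.137, 0.2078]
tcp_rot: [-2.406, -2.018, -0.0]
wrist_force: [-0.3, -0.2, -1.3]
width: 0.539
grip_force: 36.5
```

Emit:
servo_tool([
  [0.007,-0.047,-0.1,0,0,0,1],
  [0.007,-0.047,-0.25,0,0,0,1],
  [0.007,-0.047,-0.45,0,0,0,1],
  [0.007,-0.047,-0.6,0,0,0,1],
  [0.007,-0.047,-0.7,0,0,0,1],
  [0.007,-0.047,-0.78,0,0,0,1],
  [0.007,-0.047,-0.85,0,0,0,1],
  [0.007,-0.047,-0.9,0,0,0,1],
  [0.007,-0.047,-0.94,0,0,0,1],
  [0.007,-0.047,-0.96,0,0,0,1],
  [0.007,-0.047,-0.96,0,0,0,1],
  [0.007,-0.047,-0.96,0,0,0,1],
])

```text
time: 46.15
tool_pos: [0.4313, -0.145, 0.0644]
tcp_rot: [2.407, 2.018, 0.001]
wrist_force: [0.7, -0.9, -1.9]
width: 0.538
grip_force: 36.4
```

Emit:
servo_tool([
  [0,0,-0.01,0,0,0,1],
  [0,0,-0.01,0,0,0,1],
  [0,0,-0.01,0,0,0,0.4],
  [0,0,-0.01,0,0,0,0.3],
  [0,0,-0.01,0,0,0,0.2],
  [0,0,-0.01,0,0,0,0.1],
  [0,0,-0.01,0,0,0,0],
  [0,0,-0.01,0,0,0,0],
  [0,0,0.15,0,0,0,0],
  [0,0,0.35,0,0,0,0],
  [0,0,0.6,0,0,0,0],
  [0,0,0.8,0,0,0,0],
  [0,0,1,0,0,0,0],
  [0,0,1,0,0,0,0],
  [0,0,1,0,0,0,0],
])

```text
time: 47.65
tool_pos: [0.4314, -0.145, 0.2148]
tcp_rot: [2.406, 2.018, 0.001]
wrist_force: [0.4, -0.5, -0.3]
width: 1.002
grip_force: 0.0
```

```bash
python3 - <<'E'
from chk import *
im=bot.read_camera('wrist');a=cv2.resize(im,(400,300))
b=bot.read_camera('scene')[130:265,260:440];b=cv2.resize(b,(400,300),interpolation=cv2.INTER_CUBIC)
save(np.hstack([a,b]),'w12')
for n,g,y in(('stain_jar',(.4305,-.1453),0),('slides',(.445,-.0636),1.396),('specimen_jar',(.461,.15),0),('cover_glasses',(.465,.224),1.52),('dropper',(.458,.086),0)): chk(n,g,yaws=(y,),cams=('scene',));print('  want',g)
i=bot.camera_info('top');bot.read_camera('top')
for n in('tally','tin','dishes'):
    m=bot.mark_of(n,'top')
    for k in m[:1]: print(n,np.round(onz(i,(k['at'][1]*560,k['at'][0]*420),0),3))
print(bot.read_state()['time'],bot.read_state()['tool_pos'])
E
```

```text
stain_jar scene [ 0.4329 -0.1514  0.1206] 0.081
  want (0.4305, -0.1453)
slides scene [ 0.4474 -0.0704  1.3726] 0.104
  want (0.445, -0.0636)
specimen_jar scene [ 0.4638  0.1515 -0.0343] 0.165
  want (0.461, 0.15)
cover_glasses scene none
  want (0.465, 0.224)
dropper scene none
  want (0.458, 0.086)
tally [0.616 0.296 0.   ]
tin [ 0.687 -0.144  0.   ]
dishes [0.644 0.468 0.   ]
48.45 [ 0.43096263 -0.14479961  0.21407645]
```

View pics/w12.png

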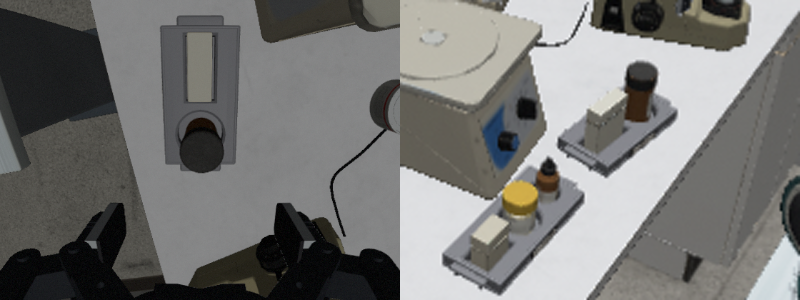

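All five stand in their pockets, the gripper is clear and the bystanders are in place, so I'm handing in.

```bash
python3 -c "
from workcell import bot
print(bot.finish_job())"
```

```text
the job is handed in; nothing more can be done
None
```

I handed in both kits at about 48 s of the 125 s limit. The pictures before hand-in show all five things upright in their own pockets; the arm never touched the tally counter, tin or dishes. Hand-in gave no verdict.

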